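# Seat a converter board in the datum corner of the test jig and hold it there

## Robot

A 6-joint arm with a two-finger parallel gripper is mounted at the origin on a cart in front of the work surface, level with it; the furniture and walls round the work are solid. World frame = base frame: x ahead of the robot, y to its left, z up, the work surface at z = 0. Lengths are in mm, angles in rad, forces in N, time in s.
With the tool pointing down it reaches from about 300 to 775 mm from the base axis. Payload 14.6 kg.
Tool frame: the origin (TCP) lies at the very end of the fingers, on their centre line; the grasp point (between the pads) lies 19 mm behind it; z points along the fingers, y is the line along which they close (so a half turn about z gives the same grasp; the last joint's range is limited). The gripper opens to 94 mm and grips with 3 to 60 N. Pads are 16 mm wide; open, the fingers measure 119 mm over their backs; the gripper's body (75 mm by 177 mm) begins 78 mm behind the grasp point.
Start: joints at [1.135, 0.3, 1.521, -0, 1.321, -0.067], TCP at [198.27, 513.009, 205.446] pointing down, gripper open.
Joint ranges: [-3.03, 3.03], [-0.79, 2.21], [0.23, 2.52], [-1.04, 4.18], [0, 3.07], [-2.55, 2.55]. Speed limits (rad/s): [2.22, 2.22, 2.57, 3.14, 3.14, 3.14].

## Interface

Orientations are given as [roll, pitch, yaw] about the fixed x, y, z axes, in that order (R = Rz(yaw) Ry(pitch) Rx(roll)).
In Python, from cell import manip, camera, get_calibration gives the robot as it stands.
- The arm moves only by the tool arm_command, never from a script. Its argument "targets" is a list of rows, each an object of numbers: "hand": the opening, from -1 (shut) to 1 (fully open), so that 0 is half open; "x", "y", "z": the shift along the tool's x, y, z in m; "yaw": the turn about the tool's z in rad. In form: [{"hand": .., "x": .., "y": .., "z": .., "yaw": ..}, ...]. A call has 1 to 10 rows; each row shifts and turns the commanded pose from where the row before left it, along the tool's axes as they then stand; what a row does not reach is not made up. A row lasts 1/10 s, in which the tool goes at most 50 mm and 8.59 degrees, less where a joint would pass 70% of its speed; a pose out of reach is approached as far as the arm can. A call is refused whole if a number of a shift passes 0.05 or a number of a turn 0.15, either way. A call with a gripper value outside its range is refused whole. The fingers move at their own pace and stop on an object; "newtons" is the grip in N (left out, the last holds). Time passes only in rows, so rows that do not move let the fingers close. It gives the time, the measured TCP pose, the force, the opening and the grip force at its end, in the units of the state.
- manip.read_state(): the state, without advancing time (a new reading comes with each control period).
- camera(name): name is "scene" or "top" or "wrist"; returns the picture (480x640x3 uint8, red, green, blue); there is no depth.
- get_calibration(name): a dict with "K" (3x3 intrinsics, pixels), "cam_to_world" (4x4, takes a point from camera to world coordinates). Camera axes: x right, y up, looking along -z (the intrinsics and any distortion apply to the point x, -y, -z); pixel columns grow to the right and rows downward; lengths in mm; the calibration is good to about 2 mm. The wrist camera is an equidistant fisheye: a pixel r from the principal point sees the ray r / f radians off the axis. A picture is of the moment at which its call begins: read the wrist's pose just before it. get_calibration takes no time and is no camera call; for the wrist camera it gives the pose at the moment of the call.
- manip.sign_off(): hands the job in; it is judged then, once.
The state is a dict: "clock": time; "joints": joint angles; "qd": joint speeds; "effort": joint torques, N m; "eef_pos": TCP position; "eef_rot": TCP orientation; "wrist_force": force on the tool from outside, world axes, zero at the start; "moment": the same for the moment, N m; "finger_gap": finger opening in mm; "finger_force": force on a finger pad.
Only numpy, scipy, OpenCV 4.12 (cv2) and the standard library are available. Lean on these libraries where they do the work, as an engineer would, in place of code of your own. Each camera call takes 0.05 s, during which the arm holds its last target. There are 200 camera calls.

## Task

Pick up the green converter board (its dark heat sink is the handle), lay it flat on the open part of the aluminium test jig and slide it under the two steel lips, edge with the gold pads first towards the far stop, until it sits flush against both blue stops at once. The sprung brass contacts in the stops push the board back out, so finish while still gripping it and pressing it fully home into the corner, firmly but without ramming it. Do not disturb the multimeter or the parts tray.

Things in the scene. Friction and masses are not known exactly. Their poses are not given: they have to be found in the camera images.
- board: Green circuit board on an aluminium base plate, together 100 (its x) x 130 (y) x 8 mm, about 0.3 kg, flat on the worktop at the start. Origin: centre of underside; z up, +x to the edge with small gold pads. Dark finned heat sink in its middle, 50 (x) x 30 (y) mm, 8 to 43 mm above the underside: grip across the 30 mm. Other parts: up to 21 mm high at x < -27 mm, up to 10 mm elsewhere.
- pad_edge (a point): Middle of the board's edge with the gold pads (+50 mm along board x, at underside height).
- right_edge (a point): Middle of the board's edge that must meet the side stop (-65 mm along board y, at underside height).
- jig: Fixed aluminium jig. Origin: on the worktop below the inner corner of the two blue stops; z up, +x points away through the far stop, +y away from the side stop. Base 10 mm thick, x -130 to +25, y -25 to +160 mm; the board goes at x < 0, y > 0, open at the -x and +y sides. Seated, the board's axes are parallel to the jig's and its origin is at (-50, +65, +10) mm in this frame.
- corner (a point): Inner corner of the two stops, at base top level. Over each stop a steel lip overhangs the base: over jig x > -12 mm along the far stop and y < 12 mm along the side stop, its underside 14 mm and its top (with screw heads) 21 mm above the base top. The board cannot be lowered straight into the corner; it must be slid in beneath the lips.
- far_stop: Blue rail on the far side of the jig, its face is the plane x = 0 of the jig, from y = -25 to +130 mm, 14 mm high above the base; rigid, smooth (the board slides on the jig with a friction of about 0.2). Same origin and axes as the jig.
- side_stop: Blue rail on the right side of the jig, its face is the plane y = 0 of the jig, from x = -100 to 0 mm, 14 mm high above the base; rigid, smooth (the board slides on the jig with a friction of about 0.2). Same origin and axes as the jig.
- far_contact (a joint): How far the far stop's sprung brass contact bar (40 mm wide, centred on the seated board's edge) is pushed in, m: 0 free, standing 6 mm out of the stop face; 0.006 when the board's edge is flush with the stop. The spring pushes with 2 N at first touch and 3.5 N when flush.
- side_contact (a joint): The same for the side stop's brass contact bar (30 mm wide).
- multimeter: Orange hand multimeter, about 147 x 110 x 48 mm, loose bystander on the right; leave alone.
- parts_tray: Grey parts tray, 77 x 126 x 26 mm, loose bystander behind the jig; leave alone.

How it is judged (in metres and radians):
On the way:
1. the board lies level on the open part of the jig's base (z of board in the frame of jig between 0.008 and 0.0135 m and x of board in the frame of jig between -0.13 and -0.04 m and y of board in the frame of jig between 0.055 and 0.16 m and angle between board's own z axis and vertical below 0.06 rad), for 0.1 s.
At the end, for the whole second after the job is handed in: Gripper still holds the board (over 2 N); board at rest, flat on the base and square to the jig within 2 degrees, gold-pad edge and right edge within 2 mm of the far and side stop, both brass contacts pushed in at least 4 mm, each blue stop carrying over 0.5 N (x of pad_edge in the frame of jig above -0.002 m and y of right_edge in the frame of jig below 0.002 m and z of board in the frame of jig between 0.008 and 0.0125 m and angle between the x axis of board and the x axis of jig, either way round below 0.035 rad and angle between board's own z axis and vertical below 0.035 rad and value of joint each of far_contact, side_contact above 0.004 m and contact force between board and far_stop above 0.5 N and contact force between board and side_stop above 0.5 N and contact force between the fingers and board above 2 N and linear speed of board below 0.01 m/s); the arm keeps its last pose, push and grip.
It fails at once if a stop is rammed with more than 60 N (contact force between board and far_stop above 60 N or contact force between board and side_stop above 60 N).
It fails at once if a bystander is shifted by more than 20 mm (distance of any of multimeter, parts_tray from where it was at the start of the episode above 0.02 m).
It also fails if it takes over 48 s, if anything falls off the work surface, if the arm or the gripper's body presses on something with over 40 N, if the wrist force passes 120 N, or if a joint passes its speed limit or range.

## Working session

There is one attempt and no reset: what is moved stays moved. The work goes in short steps, Python scripts to look and compute and a tool call to move; the robot and the scene stay as the last step left them, time stands still between calls to the robot, and variables do not carry over. Pictures are saved under pics/ and viewed, at most 10 in all, crops included, and the job is handed in when it is done.

Besides the shell and the picture viewer there is one more tool, called as a command line: name --argument value ..., lists and objects as JSON in quotes. arm_command: Moves the arm, as the interface text tells. Its arguments: {"type":"object","properties":{"targets":{"type":"array"},"newtons":{"type":"number"}},"required":["targets"]}

```bash
mkdir -p pics; cat > h.py <<'E'
import numpy as np, cv2
from cell import manip, camera, get_calibration
def ray(c,u,v):
    K=np.array(c["K"]);T=np.array(c["cam_to_world"])
    d=np.array([(u-K[0,2])/K[0,0],-(v-K[1,2])/K[1,1],-1.])
    return T[:3,3],T[:3,:3]@d
def onplane(c,u,v,z):
    o,d=ray(c,u,v);return o+d*(z-o[2])/d[2]
E
python3 - <<'E'
from h import *
for n in ("top","scene"):
    cv2.imwrite(f"pics/{n}0.png",camera(n)[:,:,::-1]); c=get_calibration(n); print(n,{k:(np.round(v,3).tolist() if not isinstance(v,str) else v) for k,v in c.items()})
print(manip.read_state())
E
```

```text
top {'K': [[572.076, 0.0, 317.728], [0.0, 572.076, 255.268], [0.0, 0.0, 1.0]], 'cam_to_world': [[-0.086, 0.958, -0.274, 252.57], [-0.996, -0.084, 0.018, -40.0], [-0.005, 0.275, 0.962, 1323.313], [0.0, 0.0, 0.0, 1.0]]}
scene {'K': [[497.282, 0.0, 318.341], [0.0, 497.282, 240.317], [0.0, 0.0, 1.0]], 'cam_to_world': [[0.532, 0.683, -0.501, -23.854], [-0.846, 0.431, -0.313, -461.694], [0.002, 0.59, 0.807, 1041.78], [0.0, 0.0, 0.0, 1.0]]}
{'clock': 0.1, 'joints': array([ 1.13540344e+00,  3.00394949e-01,  1.52151276e+00, -5.88737375e-05,
        1.32070976e+00, -6.65956716e-02]), 'qd': array([ 1.61660033e-03, -1.21748685e-03, -2.30058242e-03, -1.31090523e-04,
       -2.48110632e-03,  3.74209621e-05]), 'effort': array([ 5.70561169e-04, -5.32642257e+01, -3.53282261e+01,  7.09185773e-02,
        2.34706403e-02, -3.48933588e-05]), 'eef_pos': array([198.18640072, 512.79786795, 204.95700712]), 'eef_rot': array([-3.14056631e+00, -1.12970766e-05,  2.77281004e+00]), 'wrist_force': array([-0.1007976 , -0.48559546, -0.99846369]), 'moment': array([-0.01350399, -0.00947945,  0.0018536 ]), 'finger_force': 0.0, 'finger_gap': 93.99928963476967}
```

View pics/top0.png

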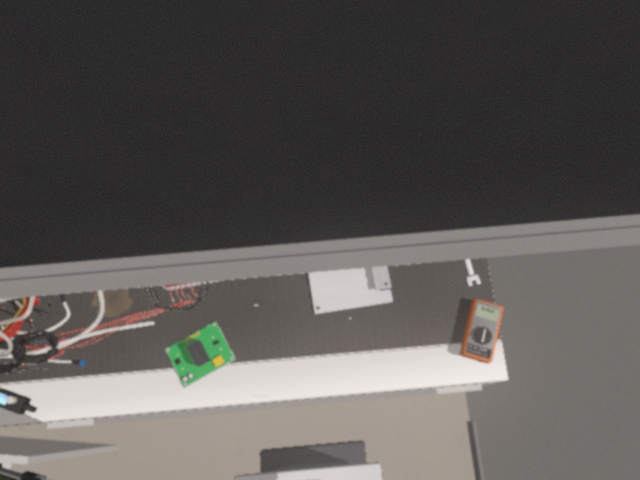

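View pics/scene0.png

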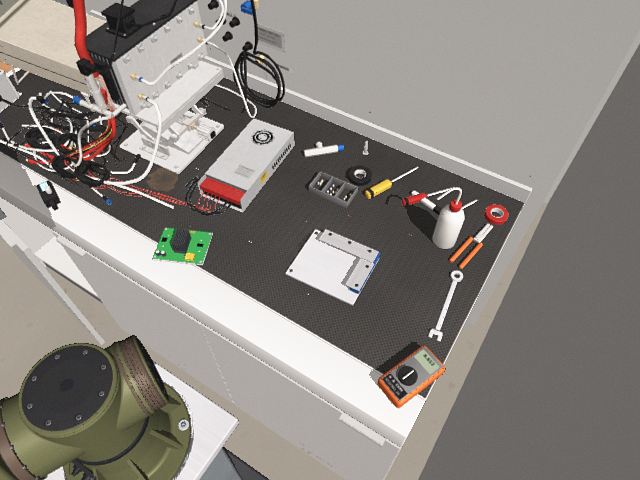

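The top view shows the board at about (200,354) and the jig at about (350,288), partly hidden by the shelf edge, with the multimeter at (482,330). In the scene view the board is at (183,245), the jig at (335,265), the tray at (332,188) and the multimeter at (412,376). I'll zoom in on the board and jig next.

```bash
python3 - <<'E'
from h import *
t=cv2.imread("pics/top0.png");s=cv2.imread("pics/scene0.png")
def z(im,u,v,w=50,h=37): return cv2.resize(im[v-h:v+h,u-w:u+w],(400,296),interpolation=cv2.INTER_CUBIC)
cv2.imwrite("pics/z1.png",np.vstack([np.hstack([z(t,200,354),z(t,350,288)]),np.hstack([z(s,183,245),z(s,335,265,60,44)])]))
for n,im in(("top",t),("scene",s)):
    c=get_calibration(n);hsv=cv2.cvtColor(im,cv2.COLOR_BGR2HSV)
    m=cv2.inRange(hsv,(50,120,60),(75,255,255))
    m=cv2.morphologyEx(m,cv2.MORPH_CLOSE,np.ones((5,5)))
    cs=max(cv2.findContours(m,0,2)[0],key=cv2.contourArea)
    r=cv2.approxPolyDP(cv2.convexHull(cs),5,True)[:,0]
    for p in r: print(n,p,onplane(c,*p,8).round(1))
E
```

```text
top [202 329] [474.4 216.    8. ]
top [217 328] [473.7 181.4   8. ]
top [227 360] [398.6 161.5   8. ]
top [210 357] [408.7 199.8   8. ]
top [196 339] [452.5 230.5   8. ]
scene [163 230] [428.9 300.2   8. ]
scene [208 232] [486.5 196.6   8. ]
scene [201 263] [402.  149.1   8. ]
scene [153 257] [351.7 262.7   8. ]
```

View pics/z1.png

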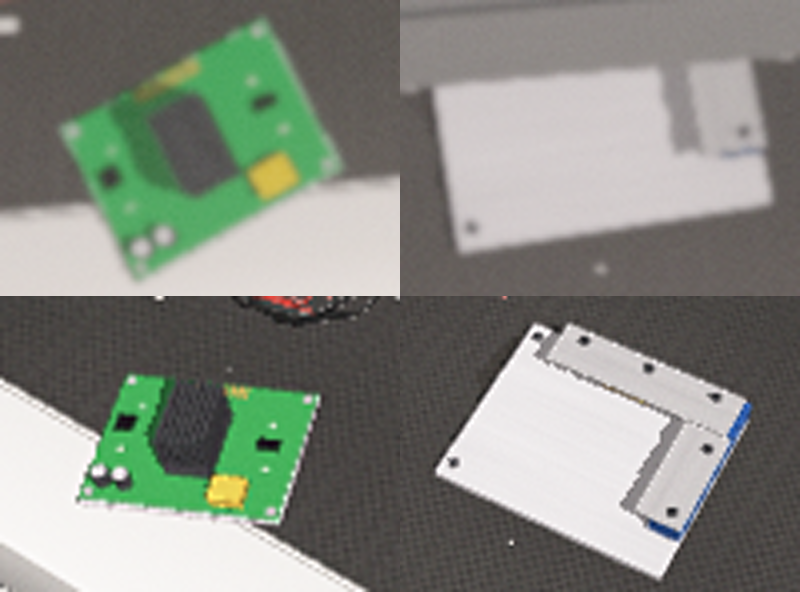

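The crops show the gold pads on the board's far edge, towards upper left in the top view, and the jig's far stop at the back with its side stop on the right. I'll use these corner pixels.

```bash
python3 - <<'E'
from h import *
def fit(P,W):
    P=np.array(P,float);W=np.array(W)[:,:2];a=P-P.mean(0);b=W-W.mean(0)
    th=np.arctan2((a[:,0]*b[:,1]-a[:,1]*b[:,0]).sum(),(a*b).sum());R=np.array([[np.cos(th),-np.sin(th)],[np.sin(th),np.cos(th)]])
    t=W.mean(0)-R@P.mean(0);print("th",th.round(4),"t",t.round(1),"res",(W-(P@R.T+t)).round(1).tolist())
T=get_calibration("top");S=get_calibration("scene")
bt=[(150+x/4,317+y/4) for x,y in[(63,125),(265,18),(340,165),(138,280)]]
bs=[(133+x/4,208+(y-296)/4) for x,y in[(128,375),(320,397),(277,521),(78,498)]]
B=[(50,65),(50,-65),(-50,-65),(-50,65)]
fit(B,[onplane(T,*p,8) for p in bt]);fit(B,[onplane(S,*p,8) for p in bs])
jt=[(300+x/4,251+y/4) for x,y in[(60,252),(372,205)]]
js=[(275+x/10*3,221+y/3.364) for x,y in[(135,27),(37,176),(260,279)]]
fit([(-130,160),(-130,-25)],[onplane(T,*p,10) for p in jt])
fit([(25,160),(-130,160),(-130,-25)],[onplane(S,*p,10) for p in js])
print(onplane(S,275+35*3,221+104/3.364,31))
E
```

```text
th 0.4245 t [418.5 221.3] res [[-0.0, -1.0], [-1.9, -0.0], [1.3, 1.7], [0.7, -0.7]]
th 0.4222 t [419.  222.1] res [[-0.7, -1.0], [-0.9, -0.3], [0.8, 1.7], [0.9, -0.3]]
th 0.0645 t [ 626.3 -197.5] res [[0.0, -0.6], [-0.0, 0.6]]
th 0.0732 t [ 630.2 -196.7] res [[-0.4, -0.5], [0.2, -1.5], [0.3, 2.0]]
[ 654.41145659 -217.86620575   31.        ]
```

arm_command --targets '[{"yaw": -0.13}, {"yaw": -0.13}, {"yaw": -0.13}, {"yaw": -0.13}, {"yaw": -0.13}, {"yaw": -0.14}]'

```text
schema error: expected keys hand, x, y, z, yaw
```

arm_command --targets '[{"x": -0.008, "y": -0.035}, {"x": -0.008, "y": -0.035}, {"x": -0.008, "y": -0.035}, {"x": -0.008, "y": -0.035}, {"x": -0.008, "y": -0.035}, {"x": -0.008, "y": -0.035}, {"x": -0.008, "y": -0.035}, {"x": -0.008, "y": -0.035}, {"x": -0.008, "y": -0.035}, {"x": -0.008, "y": -0.035}]'

```text
schema error: expected keys hand, x, y, z, yaw
```

arm_command --targets '[{"z": 0.02}, {"z": 0.02}, {"z": 0.01}, {}]'

```text
schema error: expected keys hand, x, y, z, yaw
```

arm_command --targets '[{"hand": 1, "x": 0, "y": 0, "z": 0, "yaw": -0.13}, {"hand": 1, "x": 0, "y": 0, "z": 0, "yaw": -0.13}, {"hand": 1, "x": 0, "y": 0, "z": 0, "yaw": -0.13}, {"hand": 1, "x": 0, "y": 0, "z": 0, "yaw": -0.13}, {"hand": 1, "x": 0, "y": 0, "z": 0, "yaw": -0.13}, {"hand": 1, "x": 0, "y": 0, "z": 0, "yaw": -0.14}, {"hand": 1, "x": 0, "y": 0, "z": 0, "yaw": 0}]'

```text
clock: 0.8
eef_pos: [198.2, 512.9, 205.1]
eef_rot: [-3.141, -0.0, -2.718]
wrist_force: [-0.2, 0.5, -1.0]
finger_gap: 93.7
finger_force: 0.0
```

arm_command --targets '[{"hand": 1, "x": -0.008, "y": -0.035, "z": 0, "yaw": 0}, {"hand": 1, "x": -0.008, "y": -0.035, "z": 0, "yaw": 0}, {"hand": 1, "x": -0.008, "y": -0.035, "z": 0, "yaw": 0}, {"hand": 1, "x": -0.008, "y": -0.035, "z": 0, "yaw": 0}, {"hand": 1, "x": -0.008, "y": -0.035, "z": 0, "yaw": 0}, {"hand": 1, "x": -0.008, "y": -0.035, "z": 0, "yaw": 0}, {"hand": 1, "x": -0.008, "y": -0.035, "z": 0, "yaw": 0}, {"hand": 1, "x": -0.008, "y": -0.035, "z": 0, "yaw": 0}, {"hand": 1, "x": -0.008, "y": -0.035, "z": 0, "yaw": 0}, {"hand": 1, "x": -0.008, "y": -0.035, "z": 0, "yaw": 0}]'

```text
clock: 1.8
eef_pos: [415.0, 225.0, 205.4]
eef_rot: [-3.142, -0.0, -2.725]
wrist_force: [-1.0, 0.9, -0.2]
finger_gap: 93.9
finger_force: 0.0
```

arm_command --targets '[{"hand": 1, "x": 0, "y": -0.005, "z": 0.02, "yaw": 0}, {"hand": 1, "x": 0, "y": 0, "z": 0.02, "yaw": 0}, {"hand": 1, "x": 0, "y": 0, "z": 0.02, "yaw": 0}, {"hand": 1, "x": 0, "y": 0, "z": 0.02, "yaw": 0}, {"hand": 1, "x": 0, "y": 0, "z": 0, "yaw": 0}]'

```text
clock: 2.3
eef_pos: [415.3, 221.2, 123.3]
eef_rot: [3.142, -0.004, -2.724]
wrist_force: [0.0, -0.2, 0.4]
finger_gap: 93.8
finger_force: 0.0
```

```bash
python3 - <<'E'
from h import *
c=get_calibration("wrist");print({k:(np.round(v,3).tolist() if not isinstance(v,str) else v) for k,v in c.items()})
cv2.imwrite("pics/w1.png",camera("wrist")[:,:,::-1]);s=manip.read_state();print(s["eef_pos"],s["eef_rot"],s["joints"])
E
```

```text
{'K': [[371.648, 0.0, 321.632], [0.0, 371.648, 239.034], [0.0, 0.0, 1.0]], 'cam_to_world': [[-0.405, -0.886, -0.227, 349.074], [0.914, -0.392, -0.1, 192.778], [-0.0, -0.248, 0.969, 302.068], [0.0, 0.0, 0.0, 1.0]]}
[415.97290698 221.54547346 124.91950606] [ 3.14156780e+00 -2.12697536e-03 -2.72353027e+00] [ 4.11639409e-01  2.15181100e-01  1.82806509e+00  1.25580222e-05
  1.10047356e+00 -1.57722497e+00]
```

View pics/w1.png

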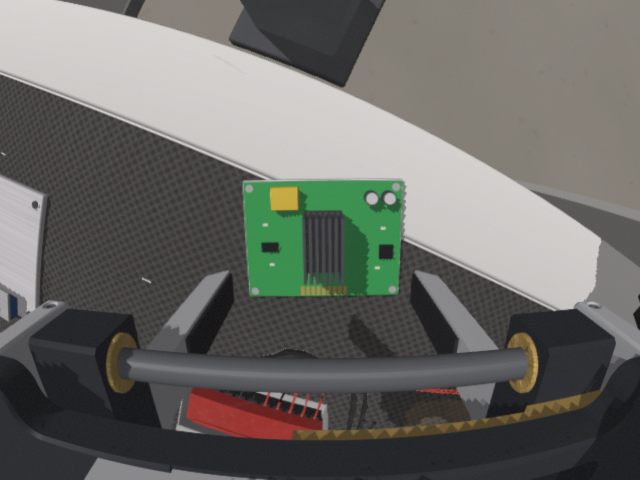

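The wrist view shows the board near square between the fingers. Its corners are at about (244,181), (404,179), (400,296) and (250,297), with the gold pads along the bottom edge at (325,291).

```bash
cat >> h.py <<'E'
def wray(c,u,v,z):
    K=np.array(c["K"]);T=np.array(c["cam_to_world"]);x=(u-K[0,2])/K[0,0];y=(v-K[1,2])/K[1,1];r=np.hypot(x,y)
    d=T[:3,:3]@np.array([x/r*np.sin(r),-y/r*np.sin(r),-np.cos(r)]);o=T[:3,3];return o+d*(z-o[2])/d[2]
def fit(P,W):
    P=np.array(P,float);W=np.array(W)[:,:2];a=P-P.mean(0);b=W-W.mean(0)
    th=np.arctan2((a[:,0]*b[:,1]-a[:,1]*b[:,0]).sum(),(a*b).sum());R=np.array([[np.cos(th),-np.sin(th)],[np.sin(th),np.cos(th)]])
    t=W.mean(0)-R@P.mean(0);print("th",th.round(4),"t",t.round(1),"res",(W-(P@R.T+t)).round(1).tolist());return th,t
def refine(g,pts):  # sub-pixel corners
    return cv2.cornerSubPix(g,np.float32(pts).reshape(-1,1,2),(4,4),(-1,-1),(3,50,.01))[:,0]
E
python3 - <<'E'
from h import *
g=cv2.imread("pics/w1.png",0);c=get_calibration("wrist")
p=refine(g,[(244,181),(404,179),(400,296),(250,297)]);print(p)
fit([(-50,-65),(-50,65),(50,65),(50,-65)],[wray(c,*q,8) for q in p])
print([wray(c,*q,43) for q in [(303,211),(344,211)]])
E
```

```text
[[242.37878 180.37317]
 [403.4483  181.17061]
 [396.82907 292.42783]
 [250.35806 294.92505]]
th 0.4241 t [418.9 225.1] res [[0.4, 0.1], [1.6, 0.8], [-1.2, -1.8], [-0.8, 0.9]]
[array([397.48646942, 199.57835854,  43.        ]), array([385.63478071, 226.26181619,  43.        ])]
```

arm_command --targets '[{"hand": 1, "x": -0.003, "y": 0, "z": 0.02, "yaw": -0.006}, {"hand": 1, "x": 0, "y": 0, "z": 0.02, "yaw": 0}, {"hand": 1, "x": 0, "y": 0, "z": 0.02, "yaw": 0}, {"hand": 1, "x": 0, "y": 0, "z": 0.02, "yaw": 0}, {"hand": 1, "x": 0, "y": 0, "z": 0.015, "yaw": 0}, {"hand": 1, "x": 0, "y": 0, "z": 0.01, "yaw": 0}, {"hand": 1, "x": 0, "y": 0, "z": 0.005, "yaw": 0}, {"hand": 1, "x": 0, "y": 0, "z": 0, "yaw": 0}]'

```text
clock: 3.15
eef_pos: [419.4, 223.1, 15.7]
eef_rot: [-3.142, 0.0, -2.715]
wrist_force: [0.7, -1.0, 0.1]
finger_gap: 93.8
finger_force: 0.0
```

arm_command --newtons 40 --targets '[{"hand": 0, "x": 0, "y": 0, "z": 0, "yaw": 0}, {"hand": -0.4, "x": 0, "y": 0, "z": 0, "yaw": 0}, {"hand": -1, "x": 0, "y": 0, "z": 0, "yaw": 0}, {"hand": -1, "x": 0, "y": 0, "z": 0, "yaw": 0}, {"hand": -1, "x": 0, "y": 0, "z": 0, "yaw": 0}, {"hand": -1, "x": 0, "y": 0, "z": 0, "yaw": 0}, {"hand": -1, "x": 0, "y": 0, "z": 0, "yaw": 0}, {"hand": -1, "x": 0, "y": 0, "z": 0, "yaw": 0}]'

```text
clock: 3.95
eef_pos: [419.2, 223.0, 15.4]
eef_rot: [3.142, -0.0, -2.714]
wrist_force: [0.5, 0.3, 0.7]
finger_gap: 33.5
finger_force: 0.0
```

arm_command --targets '[{"hand": -1, "x": 0, "y": 0, "z": 0, "yaw": 0}, {"hand": -1, "x": 0, "y": 0, "z": 0, "yaw": 0}, {"hand": -1, "x": 0, "y": 0, "z": 0, "yaw": 0}]'

```text
clock: 4.25
eef_pos: [419.1, 223.0, 15.4]
eef_rot: [3.142, -0.0, -2.714]
wrist_force: [-0.2, 0.6, -0.3]
finger_gap: 29.8
finger_force: 40.0
```

arm_command --targets '[{"hand": -1, "x": 0, "y": 0, "z": -0.005, "yaw": 0}, {"hand": -1, "x": 0, "y": 0, "z": -0.01, "yaw": 0}, {"hand": -1, "x": 0, "y": 0, "z": -0.015, "yaw": 0}, {"hand": -1, "x": 0, "y": 0, "z": -0.015, "yaw": 0}, {"hand": -1, "x": 0, "y": 0, "z": -0.01, "yaw": 0}, {"hand": -1, "x": 0, "y": 0, "z": -0.005, "yaw": 0}, {"hand": -1, "x": 0, "y": 0, "z": 0, "yaw": 0}]'

```text
clock: 4.95
eef_pos: [419.3, 223.0, 76.0]
eef_rot: [-3.142, 0.001, -2.714]
wrist_force: [0.1, -0.6, -3.5]
finger_gap: 29.7
finger_force: 40.0
```

arm_command --targets '[{"hand": -1, "x": 0.001, "y": -0.015, "z": 0, "yaw": 0}, {"hand": -1, "x": 0.002, "y": -0.03, "z": 0, "yaw": 0}, {"hand": -1, "x": 0.003, "y": -0.04, "z": 0, "yaw": 0}, {"hand": -1, "x": 0.003, "y": -0.04, "z": 0, "yaw": 0}, {"hand": -1, "x": 0.003, "y": -0.04, "z": 0, "yaw": 0}, {"hand": -1, "x": 0.003, "y": -0.04, "z": 0, "yaw": 0}, {"hand": -1, "x": 0.003, "y": -0.04, "z": 0, "yaw": 0}, {"hand": -1, "x": 0.003, "y": -0.04, "z": 0, "yaw": 0}, {"hand": -1, "x": 0.003, "y": -0.04, "z": 0, "yaw": 0}, {"hand": -1, "x": 0.002, "y": -0.02, "z": 0, "yaw": 0}]'

```text
clock: 5.95
eef_pos: [538.7, -104.5, 74.6]
eef_rot: [3.141, -0.001, -2.716]
wrist_force: [0.0, -0.1, -2.9]
finger_gap: 29.5
finger_force: 40.0
```

arm_command --targets '[{"hand": -1, "x": 0, "y": -0.007, "z": 0, "yaw": 0.05}, {"hand": -1, "x": 0, "y": 0, "z": 0, "yaw": 0.1}, {"hand": -1, "x": 0, "y": 0, "z": 0, "yaw": 0.1}, {"hand": -1, "x": 0, "y": 0, "z": 0, "yaw": 0.07}, {"hand": -1, "x": 0, "y": 0, "z": 0, "yaw": 0.038}, {"hand": -1, "x": 0, "y": 0, "z": 0, "yaw": 0}, {"hand": -1, "x": 0, "y": 0, "z": 0, "yaw": 0}]'

```text
clock: 6.65
eef_pos: [541.1, -108.1, 74.9]
eef_rot: [3.141, -0.001, -3.071]
wrist_force: [-0.7, -0.8, -3.9]
finger_gap: 29.5
finger_force: 40.0
```

```bash
python3 - <<'E'
from h import *
im=camera("wrist")[:,:,::-1];cv2.imwrite("pics/w2.png",im);s=manip.read_state();print(s["eef_pos"],s["eef_rot"],s["joints"])
cv2.imwrite("pics/s2.png",camera("scene")[:,:,::-1]);cv2.imwrite("pics/t2.png",camera("top")[:,:,::-1])
E
```

```text
[ 541.1641839  -108.10110612   75.04202199] [ 3.14139626e+00 -6.43687993e-04 -3.07114853e+00] [-2.63519406e-01  4.46156100e-01  1.64559552e+00 -2.93275832e-05
  1.05051353e+00 -1.90474521e+00]
```

View pics/w2.png

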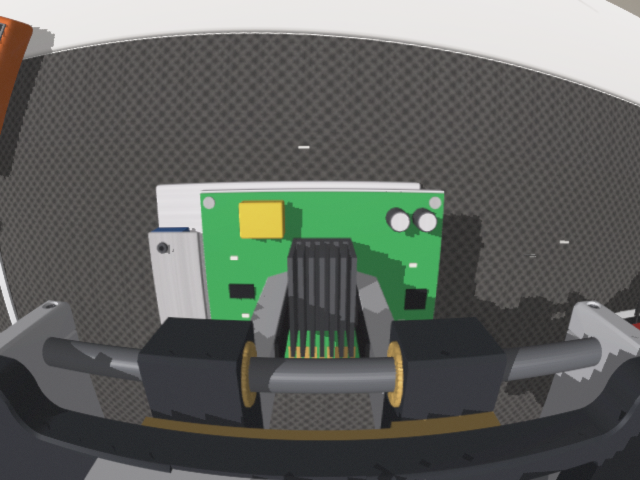

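The wrist view shows the board level over the jig. Its near edge runs (202,191) to (444,192), the jig's front edge (157,186) to (420,184), and the end of the side lip is at (149,232) to (197,232).

```bash
python3 - <<'E'
from h import *
c=get_calibration("wrist")
th,t=fit([(-50,-65),(-50,65)],[wray(c,202,191,67.6),wray(c,444,192,67.6)])
fit([(-130,-25),(-130,160)],[wray(c,157,187,10),wray(c,420,184,10)])
print(wray(c,149,232,31),wray(c,197,232,31))
E
```

```text
th 0.0658 t [ 540.9 -106.8] res [[-0.1, 1.9], [0.1, -1.9]]
th 0.0719 t [ 629.9 -193.5] res [[-0.1, 1.5], [0.1, -1.5]]
[ 529.28851987 -223.23561531   31.        ] [ 527.03445605 -188.39106672   31.        ]
```

arm_command --targets '[{"hand": -1, "x": 0, "y": 0, "z": 0.01, "yaw": 0}, {"hand": -1, "x": 0, "y": 0, "z": 0.012, "yaw": 0}, {"hand": -1, "x": 0, "y": 0, "z": 0.012, "yaw": 0}, {"hand": -1, "x": 0, "y": 0, "z": 0.008, "yaw": 0}, {"hand": -1, "x": 0, "y": 0, "z": 0.004, "yaw": 0}, {"hand": -1, "x": 0, "y": 0, "z": 0.002, "yaw": 0}, {"hand": -1, "x": 0, "y": 0, "z": 0, "yaw": 0}]'

```text
clock: 7.5
eef_pos: [541.4, -108.2, 27.4]
eef_rot: [-3.142, 0.0, -3.072]
wrist_force: [-0.3, -0.3, -4.0]
finger_gap: 29.1
finger_force: 40.0
```

arm_command --targets '[{"hand": -1, "x": 0, "y": 0, "z": 0.001, "yaw": 0}, {"hand": -1, "x": 0, "y": 0, "z": 0.0005, "yaw": 0}, {"hand": -1, "x": 0, "y": 0, "z": 0, "yaw": 0}]'

```text
clock: 7.8
eef_pos: [541.4, -108.2, 26.1]
eef_rot: [-3.142, 0.0, -3.072]
wrist_force: [0.9, 0.2, -3.4]
finger_gap: 29.7
finger_force: 40.0
```

arm_command --targets '[{"hand": -1, "x": 0, "y": 0, "z": 0.0005, "yaw": 0}, {"hand": -1, "x": 0, "y": 0, "z": 0.0003, "yaw": 0}, {"hand": -1, "x": 0, "y": 0, "z": 0, "yaw": 0}]'

```text
clock: 8.1
eef_pos: [541.5, -108.2, 25.4]
eef_rot: [-3.141, 0.0, -3.072]
wrist_force: [-1.5, 0.9, -0.2]
finger_gap: 29.9
finger_force: 40.0
```

arm_command --targets '[{"hand": -1, "x": -0.003, "y": -0.0025, "z": 0.0002, "yaw": 0}, {"hand": -1, "x": -0.003, "y": -0.0025, "z": 0, "yaw": 0}, {"hand": -1, "x": -0.003, "y": -0.0025, "z": 0, "yaw": 0}, {"hand": -1, "x": -0.003, "y": -0.0025, "z": 0, "yaw": 0}, {"hand": -1, "x": -0.003, "y": -0.0025, "z": 0, "yaw": 0}, {"hand": -1, "x": -0.003, "y": -0.0025, "z": 0, "yaw": 0}, {"hand": -1, "x": -0.003, "y": -0.0025, "z": 0, "yaw": 0}, {"hand": -1, "x": 0, "y": 0, "z": 0, "yaw": 0}]'

```text
clock: 8.9
eef_pos: [564.4, -124.7, 25.4]
eef_rot: [-3.141, 0.002, -3.073]
wrist_force: [2.4, -1.3, 4.9]
finger_gap: 30.0
finger_force: 40.0
```

```bash
python3 - <<'E'
from h import *
im=camera("wrist")[:,:,::-1];cv2.imwrite("pics/w3.png",im);s=manip.read_state();print(s["eef_pos"],s["eef_rot"],s["wrist_force"],s["moment"])
s=camera("scene")[:,:,::-1]
cv2.imwrite("pics/w3z.png",np.vstack([cv2.resize(im[150:350,120:480],(800,444)[:2])]))
E
```

```text
[ 564.30480128 -124.67386316   25.38741116] [-3.14085967e+00  1.60676201e-03 -3.07260079e+00] [ 1.5678548  -0.92180603  4.41813006] [ 5.03319203e-05 -8.85448496e-02 -9.76338215e-03]
```

View pics/w3z.png

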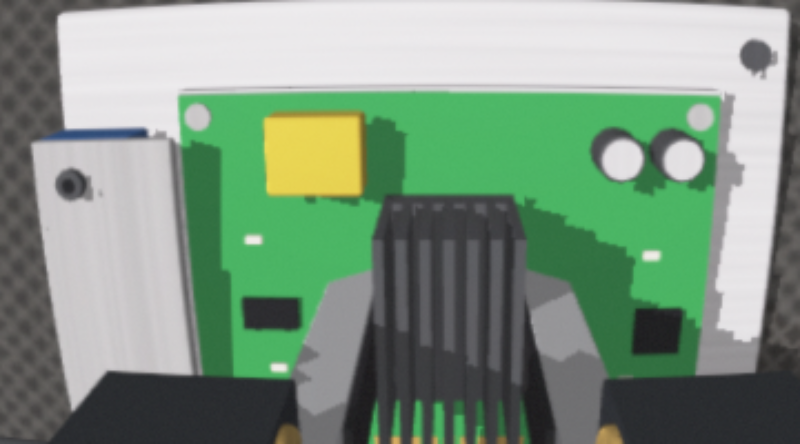

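The zoomed crop shows the board flat on the base with its right edge close beside the side lip. In crop pixels its near corners are (180,95) and (720,95), and the base's front corners are (58,15) and (788,10).

```bash
python3 - <<'E'
from h import *
c=get_calibration("wrist");k=.45
w=lambda x,y,z:wray(c,120+x*k,150+y*k,z)
th,t=fit([(-50,-65),(-50,65)],[w(180,95,18),w(720,95,18)])
tj,j=fit([(-130,-25),(-130,160)],[w(58,16,10),w(788,10,10)])
R=np.array([[np.cos(tj),np.sin(tj)],[-np.sin(tj),np.cos(tj)]]);print(R@(t-j), th-tj)
for p in((33,142),(172,138)): print(R@(w(*p,31)[:2]-j))
E
```

```text
th 0.0689 t [ 564.5 -123.4] res [[-0.1, 1.7], [0.1, -1.7]]
th 0.0719 t [ 629.2 -193.8] res [[-0.1, 1.7], [0.1, -1.7]]
[-59.48674647  74.93251525] -0.0029883221934946663
[-101.68475496  -21.8928278 ]
[-101.81250193   13.66138588]
```

arm_command --targets '[{"hand": -1, "x": -0.002, "y": -0.002, "z": 0, "yaw": -0.003}, {"hand": -1, "x": -0.002, "y": -0.002, "z": 0, "yaw": 0}, {"hand": -1, "x": -0.001, "y": -0.001, "z": 0, "yaw": 0}, {"hand": -1, "x": -0.001, "y": -0.001, "z": 0, "yaw": 0}, {"hand": -1, "x": -0.001, "y": -0.001, "z": 0, "yaw": 0}, {"hand": -1, "x": 0, "y": 0, "z": 0, "yaw": 0}]'

```text
clock: 9.6
eef_pos: [571.0, -130.5, 25.4]
eef_rot: [3.141, -0.0, -3.069]
wrist_force: [-4.4, 3.8, 9.6]
finger_gap: 29.6
finger_force: 40.0
```

arm_command --targets '[{"hand": -1, "x": -0.0005, "y": 0, "z": 0, "yaw": 0}, {"hand": -1, "x": -0.0005, "y": 0, "z": 0, "yaw": 0}, {"hand": -1, "x": 0, "y": 0, "z": 0, "yaw": 0}]'

```text
clock: 9.9
eef_pos: [571.8, -130.4, 25.4]
eef_rot: [3.141, -0.001, -3.069]
wrist_force: [-6.0, 3.1, 10.0]
finger_gap: 29.6
finger_force: 40.0
```

arm_command --targets '[{"hand": -1, "x": -0.0005, "y": 0, "z": -0.0002, "yaw": 0}, {"hand": -1, "x": 0, "y": 0, "z": 0, "yaw": 0}]'

```text
clock: 10.1
eef_pos: [572.2, -130.4, 25.4]
eef_rot: [3.141, -0.001, -3.069]
wrist_force: [-5.9, 3.0, 9.1]
finger_gap: 29.9
finger_force: 40.0
```

arm_command --targets '[{"hand": -1, "x": 0, "y": -0.0005, "z": 0, "yaw": 0}, {"hand": -1, "x": 0, "y": -0.0005, "z": 0, "yaw": 0}, {"hand": -1, "x": 0, "y": 0, "z": 0, "yaw": 0}]'

```text
clock: 10.4
eef_pos: [572.4, -131.1, 25.4]
eef_rot: [3.141, -0.001, -3.069]
wrist_force: [-4.8, 5.0, 7.7]
finger_gap: 29.7
finger_force: 40.0
```

arm_command --targets '[{"hand": -1, "x": -0.0005, "y": 0, "z": 0, "yaw": 0}, {"hand": -1, "x": 0, "y": 0, "z": 0, "yaw": 0}]'

```text
clock: 10.6
eef_pos: [572.8, -131.2, 25.4]
eef_rot: [3.141, -0.001, -3.069]
wrist_force: [-6.1, 4.1, 8.4]
finger_gap: 29.8
finger_force: 40.0
```

arm_command --targets '[{"hand": -1, "x": 0, "y": -0.0005, "z": 0, "yaw": 0}, {"hand": -1, "x": 0, "y": 0, "z": 0, "yaw": 0}]'

```text
clock: 10.8
eef_pos: [572.9, -131.5, 25.4]
eef_rot: [3.141, -0.001, -3.069]
wrist_force: [-4.2, 4.5, 8.0]
finger_gap: 30.0
finger_force: 40.0
```

arm_command --targets '[{"hand": -1, "x": 0, "y": -0.0005, "z": -0.0001, "yaw": 0}, {"hand": -1, "x": 0, "y": -0.0005, "z": 0, "yaw": 0}, {"hand": -1, "x": 0, "y": 0, "z": 0, "yaw": 0}]'

```text
clock: 11.1
eef_pos: [573.0, -132.5, 25.4]
eef_rot: [3.141, -0.001, -3.069]
wrist_force: [-3.8, 5.3, 7.7]
finger_gap: 29.6
finger_force: 40.0
```

arm_command --targets '[{"hand": -1, "x": -0.0005, "y": 0, "z": 0, "yaw": 0}, {"hand": -1, "x": 0, "y": 0, "z": 0, "yaw": 0}]'

```text
clock: 11.3
eef_pos: [573.3, -132.6, 25.4]
eef_rot: [3.141, -0.001, -3.069]
wrist_force: [-6.1, 4.9, 8.0]
finger_gap: 29.7
finger_force: 40.0
```

arm_command --targets '[{"hand": -1, "x": 0, "y": -0.0005, "z": 0, "yaw": 0}, {"hand": -1, "x": 0, "y": 0, "z": 0, "yaw": 0}]'

```text
clock: 11.5
eef_pos: [573.4, -133.0, 25.4]
eef_rot: [3.141, -0.001, -3.069]
wrist_force: [-4.7, 4.7, 8.7]
finger_gap: 29.7
finger_force: 40.0
```

arm_command --targets '[{"hand": -1, "x": -0.0005, "y": 0, "z": 0, "yaw": 0}, {"hand": -1, "x": 0, "y": 0, "z": 0, "yaw": 0}]'

```text
clock: 11.7
eef_pos: [573.8, -133.0, 25.4]
eef_rot: [3.141, -0.001, -3.069]
wrist_force: [-6.2, 4.4, 8.6]
finger_gap: 29.8
finger_force: 40.0
```

arm_command --targets '[{"hand": -1, "x": 0, "y": -0.0005, "z": 0, "yaw": 0}, {"hand": -1, "x": 0, "y": 0, "z": 0, "yaw": 0}]'

```text
clock: 11.9
eef_pos: [573.9, -133.4, 25.4]
eef_rot: [3.141, -0.001, -3.069]
wrist_force: [-5.6, 4.6, 8.4]
finger_gap: 29.8
finger_force: 40.0
```

arm_command --targets '[{"hand": -1, "x": -0.0005, "y": 0, "z": 0, "yaw": 0}, {"hand": -1, "x": 0, "y": 0, "z": 0, "yaw": 0}]'

```text
clock: 12.1
eef_pos: [574.3, -133.5, 25.4]
eef_rot: [3.141, -0.001, -3.069]
wrist_force: [-5.5, 4.9, 8.3]
finger_gap: 29.9
finger_force: 40.0
```

arm_command --targets '[{"hand": -1, "x": 0, "y": -0.0005, "z": 0, "yaw": 0}, {"hand": -1, "x": 0, "y": 0, "z": 0, "yaw": 0}]'

```text
clock: 12.3
eef_pos: [574.5, -133.8, 25.4]
eef_rot: [3.141, -0.001, -3.069]
wrist_force: [-5.1, 5.5, 8.0]
finger_gap: 29.9
finger_force: 40.0
```

arm_command --targets '[{"hand": -1, "x": -0.0005, "y": 0, "z": 0, "yaw": 0}, {"hand": -1, "x": 0, "y": 0, "z": 0, "yaw": 0}]'

```text
clock: 12.5
eef_pos: [574.6, -133.8, 25.4]
eef_rot: [3.141, -0.002, -3.069]
wrist_force: [-8.5, 5.2, 9.8]
finger_gap: 29.9
finger_force: 40.0
```

arm_command --targets '[{"hand": -1, "x": 0, "y": -0.0005, "z": 0, "yaw": 0}, {"hand": -1, "x": 0, "y": 0, "z": 0, "yaw": 0}]'

```text
clock: 12.7
eef_pos: [574.7, -133.9, 25.5]
eef_rot: [3.14, -0.002, -3.069]
wrist_force: [-9.4, 9.1, 10.1]
finger_gap: 29.9
finger_force: 40.0
```

arm_command --targets '[{"hand": -1, "x": -0.0005, "y": 0, "z": 0, "yaw": 0}, {"hand": -1, "x": 0, "y": 0, "z": 0, "yaw": 0}]'

```text
clock: 12.9
eef_pos: [574.7, -133.9, 25.4]
eef_rot: [3.14, -0.003, -3.069]
wrist_force: [-12.6, 8.9, 13.7]
finger_gap: 29.4
finger_force: 40.0
```

arm_command --targets '[{"hand": -1, "x": 0, "y": -0.0005, "z": 0, "yaw": 0}, {"hand": -1, "x": 0, "y": 0, "z": 0, "yaw": 0}]'

```text
clock: 13.1
eef_pos: [574.7, -133.9, 25.4]
eef_rot: [3.139, -0.003, -3.069]
wrist_force: [-12.9, 12.9, 14.8]
finger_gap: 29.7
finger_force: 40.0
```

arm_command --targets '[{"hand": -1, "x": -0.0003, "y": -0.0003, "z": 0, "yaw": 0}, {"hand": -1, "x": 0, "y": 0, "z": 0, "yaw": 0}, {"hand": -1, "x": 0, "y": 0, "z": 0, "yaw": 0}, {"hand": -1, "x": 0, "y": 0, "z": 0, "yaw": 0}]'

```text
clock: 13.5
eef_pos: [574.7, -133.9, 25.4]
eef_rot: [3.139, -0.004, -3.069]
wrist_force: [-16.1, 14.4, 16.1]
finger_gap: 29.8
finger_force: 40.0
```

```bash
python3 - <<'E'
from h import *
im=camera("wrist")[:,:,::-1];s=camera("scene")[:,:,::-1]
cv2.imwrite("pics/w4.png",np.hstack([cv2.resize(im[130:350,120:480],(440,269)),cv2.resize(s[220:310,275:395],(360,269),interpolation=cv2.INTER_CUBIC)]))
E
```

```text
(no output)
```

View pics/w4.png

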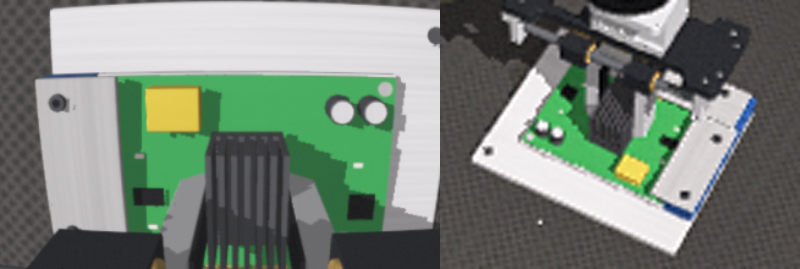

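The pictures show the board under both lips, with its near edge level with the front end of the side stop (crop pixel (100,75)), as it should be when seated. The position holds and both axes carry a steady push.

```bash
python3 -c "
from h import *
print(manip.sign_off())"
```

```text
the job is handed in; nothing more can be done
None
```

I handed the job in with the board pressed home into the corner under both lips, still gripped at 40 N, with the wrist force reading about 15 N along each push direction (brass springs and friction included); the sign-off gave no verdict.

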